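# Find the fullest galley tin by feel

### The job

Draw the tin caddy out from under its hold-down rail until it clicks into the detent at the brass marks, and leave it there. Then heft the three look-alike tins one at a time from left to right (the robot's left first), lifting each clear of the caddy for a moment and standing it back upright in its own well, and find the heaviest by feel. Finish holding that heaviest tin still and upright in the gripper, its base about 20 cm above the counter, the other two back in their wells and everything else on the counter left alone: the program ends while holding it.

Things in the scene. Friction and masses are not known exactly. Their poses are not given: they have to be found in the camera images.
- rack: fixed rack: two wooden runners along rack x; at its far end a hold-down rail of three steel bars (along rack y at rack x +35, +70, +105 mm, 10 mm thick, tops 145 mm high) on posts at y +-172 mm. Origin on the counter on its centre line; x points away from the robot, y left, z up. The caddy slides along rack -x, to the robot. Brass marks lie on the counter at rack x -65, y +-172 mm
- caddy (a joint): m the caddy (wooden slab 96 x 306 mm, top 34 mm high, long along rack y) is drawn out towards the robot: its row of wells lies at rack x = 0.065 minus this. Starts at 0, under the rail, where tins cannot be lifted out. Sprung detent at 0.130 (wells in line with the brass marks, 1 mm play; 6 to 8 N to click in or out, 2 N to slide elsewhere); end stop at 0.170 is too far
- handle_top (a point): top centre of the caddy's upright steel handle, a post 22 mm thick, rising 70 mm from a tongue of the caddy; its top is 104 mm above the counter; it stands 100 mm on the robot's side of the middle well and moves with the caddy
- well_1 (a point): floor centre of the caddy's left (rack +y) well, a square recess 66 mm wide and 12 mm deep, its floor 22 mm above the counter; the wells are 100 mm apart along rack y; moves with the caddy
- well_2 (a point): floor centre of the caddy's middle well, a square recess 66 mm wide and 12 mm deep, its floor 22 mm above the counter; the wells are 100 mm apart along rack y; moves with the caddy
- well_3 (a point): floor centre of the caddy's right (rack -y) well, a square recess 66 mm wide and 12 mm deep, its floor 22 mm above the counter; the wells are 100 mm apart along rack y; moves with the caddy
- tin_1: closed round steel tin, 57 mm across, 95 mm tall, lid fixed on, standing in the left (rack +y) well; origin at the centre of its underside, z up. The three look the same and weigh 0.14 to 0.55 kg, the heaviest at least 0.15 kg more than the others; which one is heaviest varies. Contents may shift a few mm inside
- tin_2: closed round steel tin, 57 mm across, 95 mm tall, lid fixed on, standing in the middle well; origin at the centre of its underside, z up. The three look the same and weigh 0.14 to 0.55 kg, the heaviest at least 0.15 kg more than the others; which one is heaviest varies. Contents may shift a few mm inside
- tin_3: closed round steel tin, 57 mm across, 95 mm tall, lid fixed on, standing in the right (rack -y) well; origin at the centre of its underside, z up. The three look the same and weigh 0.14 to 0.55 kg, the heaviest at least 0.15 kg more than the others; which one is heaviest varies. Contents may shift a few mm inside
- mug: bystander: white mug, 76 mm across, 85 mm tall, left of the rack; origin under its centre
- mill: bystander: wooden pepper mill, 52 mm across, 135 mm tall, right of the rack; origin under its centre
- jar: bystander: glass jar, 60 mm across, 85 mm tall, right of the rack; origin under its centre
- remote: bystander: black remote control lying flat, 160 x 46 x 18 mm, to the front left; origin under its centre, length along its x
- spoon: bystander: spoon lying flat to the front right; origin under its middle, length along its x
- bowl: bystander: white bowl, 110 mm across, 45 mm tall, left of the rack; origin under its centre
Mind the look-alikes: they are no part of the job. What is shaped like the tin_1 but blue, pink or turquoise is not meant.

How it is judged:
On the way, in this order (a step that is already met when the one before it is completed fails the run):
1. the caddy stands in the station detent (0.124 to 0.136), the tins still in their wells (value of joint caddy between 0.124 and 0.136 m and height (world z) of each of tin_1, tin_2, tin_3 below 0.03 m), for 0.2 s.
2. the left tin is lifted clear of the caddy (base over 50 mm), the other two in the caddy (height (world z) of tin_1 above 0.05 m and contact force between the fingers and tin_1 above 1 N and height (world z) of each of tin_2, tin_3 below 0.035 m), for 0.2 s.
3. the middle tin is lifted clear of the caddy (base over 50 mm), the other two in the caddy (height (world z) of tin_2 above 0.05 m and contact force between the fingers and tin_2 above 1 N and height (world z) of each of tin_1, tin_3 below 0.035 m), for 0.2 s.
4. the right tin is lifted clear of the caddy (base over 50 mm), the other two in the caddy (height (world z) of tin_3 above 0.05 m and contact force between the fingers and tin_3 above 1 N and height (world z) of each of tin_1, tin_2 below 0.035 m), for 0.2 s.
At the end, for the whole second after the job is handed in: the heaviest tin is held in the fingers, still, within 17 degrees of upright, its base over 170 mm above the counter and clear of the rack; the other two stand upright in their own wells (within 12 mm of the centre), untouched; the caddy is in its detent (0.124 to 0.136) (value of joint caddy between 0.124 and 0.136 m and height (world z) of filling_heaviest_c0 above 0.17 m and ((height (world z) of tin_1 above 0.17 m and contact force between the fingers and tin_1 above 1 N and contact force between tin_1 and rack below 0.05 N and angle between tin_1's own z axis and vertical below 0.3 rad and linear speed of tin_1 below 0.05 m/s and distance between filling_heaviest_c0 and tin_1 below 0.09 m and horizontal distance between tin_2 and well_2 below 0.012 m and height (world z) of each of tin_2, tin_3 below 0.027 m and angle between each of tin_2, tin_3's own z axis and vertical below 0.1 rad and contact force between the arm and tin_2 below 0.05 N and horizontal distance between tin_3 and well_3 below 0.012 m and contact force between the arm and tin_3 below 0.05 N) or (height (world z) of tin_2 above 0.17 m and contact force between the fingers and tin_2 above 1 N and contact force between tin_2 and rack below 0.05 N and angle between tin_2's own z axis and vertical below 0.3 rad and linear speed of tin_2 below 0.05 m/s and distance between filling_heaviest_c0 and tin_2 below 0.09 m and horizontal distance between tin_1 and well_1 below 0.012 m and height (world z) of each of tin_1, tin_3 below 0.027 m and angle between each of tin_1, tin_3's own z axis and vertical below 0.1 rad and contact force between the arm and tin_1 below 0.05 N and horizontal distance between tin_3 and well_3 below 0.012 m and contact force between the arm and tin_3 below 0.05 N) or (height (world z) of tin_3 above 0.17 m and contact force between the fingers and tin_3 above 1 N and contact force between tin_3 and rack below 0.05 N and angle between tin_3's own z axis and vertical below 0.3 rad and linear speed of tin_3 below 0.05 m/s and distance between filling_heaviest_c0 and tin_3 below 0.09 m and horizontal distance between tin_1 and well_1 below 0.012 m and height (world z) of each of tin_1, tin_2 below 0.027 m and angle between each of tin_1, tin_2's own z axis and vertical below 0.1 rad and contact force between the arm and tin_1 below 0.05 N and horizontal distance between tin_2 and well_2 below 0.012 m and contact force between the arm and tin_2 below 0.05 N))); the arm keeps its last pose, push and grip.
It fails at once if a tin is tipped (over 45 degrees) (angle between any of tin_1, tin_2, tin_3's own z axis and vertical above 0.79 rad).
It fails at once if a tin is dropped, knocked or set down off the caddy (height (world z) of any of tin_1, tin_2, tin_3 below 0.015 m).
It fails at once if a bystander is shifted by more than 30 mm (distance of any of mug, mill, jar, remote, spoon, bowl from where it was at the start of the episode above 0.03 m).
It also fails if it takes over 69 s, if anything falls off the work surface, if the arm or the gripper's body presses on something with over 40 N, if the wrist force passes 120 N, or if a joint passes its speed limit or range.

### The arm

A 7-joint arm with a two-finger parallel gripper is mounted at the origin on the work surface. World frame = base frame: x ahead of the robot, y to its left, z up, the work surface at z = 0. Lengths are in m, angles in rad, forces in N, time in s.
With the tool pointing down it reaches from about 0.4 to 0.85 m from the base axis. Payload 10.4 kg.
Tool frame: the origin (TCP) lies at the very end of the fingers, on their centre line; the grasp point (between the pads) lies r.tcp_to_grasp behind it (r.tcp_to_grasp is the distance from the TCP to the grasp point, in m); z points along the fingers, y is the line along which they close (so a half turn about z gives the same grasp; the last joint's range is limited). The gripper opens to 87 mm and grips with 3 to 60 N. Pads are 19 mm wide; open, the fingers measure 117 mm over their backs; the gripper's body (75 mm by 190 mm) begins 51 mm behind the grasp point.
Start: joints at [1.228, 0.332, -0.065, 1.46, 0.022, 1.35, -0.088], TCP at [0.197, -0.593, 0.223] pointing down, gripper open.
Joint ranges: [-2.6, 2.6], [-0.5, 2.12], [-1.47, 1.34], [0.16, 2.42], [-1.27, 4.41], [0.06, 2.06], [-2.6, 2.6]. Speed limits (rad/s): [2.22, 2.22, 2.79, 2.79, 3.14, 3.14, 3.14].

### API

Orientations are given as a unit quaternion [x, y, z, w].
In Python, from bench import monitor, cams, ticket, r gives the robot as it stands.
- The arm moves only by the shell command python3 -m crank 'ROWS' [OPENING] [FORCE]. ROWS is a JSON object whose one key "steps" holds a list of rows, each a list of 2 entries, a list of its own where there are three numbers: the shift along the world's x, y, z in units of 25 mm (1.0 is 25 mm), then the turn, a rotation vector about the world's x, y, z in units of 5 degrees (1.0 is 5 degrees). In form: {"steps": [[[x, y, z], [ax, ay, az]], ...]}. A call has 1 to 10 rows; each row shifts and turns the commanded pose from where the row before left it; what a row does not reach is not made up. A row lasts 1/12 s, in which the tool goes at most 41.7 mm and 7.16 degrees, less where a joint would pass 70% of its speed; a pose out of reach is approached as far as the arm can. A call is refused whole if a number of a shift passes 1 or a number of a turn 1, either way. A call with a gripper value outside its range is refused whole. OPENING is the finger opening in mm, from 0 to 87, set as the call begins (- or left out, the last holds). The fingers move at their own pace and stop on an object; FORCE is the grip in N (left out, the last holds). Time passes only in rows, so rows that do not move let the fingers close. It gives the time, the measured TCP pose, the force, the opening and the grip force at its end, in the units of the state.
- monitor.read_state(): the state, without advancing time (a new reading comes with each control period).
- cams.camera(name): name is "scene" or "top"; returns a dict with "pixels" (400x640x3 uint8, blue, green, red), "z_map" (400x640 float32, m along the optical axis (not along the pixel's ray), 0 where there is no reading), "vfov" (degrees; the focal length in pixels is half the picture's height over the tangent of half this angle, whatever the lens; pixels are square), "cx", "cy" (the principal point, pixels), "T" (4x4, takes a point from camera to world coordinates). Camera axes: x right, y up, looking along -z (the intrinsics and any distortion apply to the point x, -y, -z); pixel columns grow to the right and rows downward; lengths in m; the calibration is good to about 2 mm. A picture is of the moment at which its call begins.
- ticket.close_job(): hands the job in; it is judged then, once.
The state is a dict: "time": time; "joint_positions": joint angles; "joint_vel": joint speeds; "joint_torque": joint torques, N m; "ee_pos": TCP position; "eef_rot": TCP orientation; "ft_force": force on the tool from outside, world axes, zero at the start; "torque": the same for the moment, N m; "width": finger opening in m; "grip_force": force on a finger pad.
Only numpy, scipy, OpenCV 4.12 (cv2) and the standard library are available. Lean on these libraries where they do the work, as an engineer would, in place of code of your own. Each camera call takes 0.05 s, during which the arm holds its last target. There are 200 camera calls.

## Working session

There is one attempt and no reset: what is moved stays moved. The work goes in short steps, Python scripts to look and compute and a shell command to move; the robot and the scene stay as the last step left them, time stands still between calls to the robot, and variables do not carry over. Pictures are saved under pics/ and viewed, at most 10 in all, crops included, and the job is handed in when it is done.

```bash
mkdir -p pics; ls
cat > h.py <<'E'
from bench import monitor, cams, ticket, r
import numpy as np, cv2
def pix(c,u,v,z=None):
    """pixel -> world; z given: intersect with plane z, else depth"""
    f=200/np.tan(np.radians(c["vfov"])/2)
    d=np.array([(u-c["cx"])/f,-(v-c["cy"])/f,-1.]); T=np.array(c["T"])
    if z is None: s=np.median(c["z_map"][int(v)-1:int(v)+2,int(u)-1:int(u)+2])
    else: s=(z-T[2,3])/(T[:3,:3]@d)[2]
    return T[:3,:3]@(d*s)+T[:3,3]
E
python3 - <<'E'
from h import *
for n in("scene","top"):
    c=cams.camera(n); cv2.imwrite(f"pics/{n}0.png",c["pixels"]); print(n,{k:v for k,v in c.items() if k not in("pixels","z_map")})
s=monitor.read_state(); print(s, r.tcp_to_grasp)
E
```

```text
pics
scene {'vfov': 55.513765516274894, 'cx': 320.43989713478675, 'cy': 195.32002400408336, 'T': array([[-0.8310299 , -0.41874713,  0.36611493,  0.9444331 ],
       [ 0.55614166, -0.61395078,  0.56015256,  0.59578059],
       [-0.00978573,  0.6691153 ,  0.74309418,  0.78930469],
       [ 0.        ,  0.        ,  0.        ,  1.        ]])}
top {'vfov': 53.0987809966221, 'cx': 322.19214020658694, 'cy': 193.33717549951294, 'T': array([[-0.02176568,  0.99673339, -0.07777406,  0.53858937],
       [-0.99957999, -0.02020692,  0.02077333,  0.07097847],
       [ 0.0191339 ,  0.07819354,  0.99675457,  1.01048212],
       [ 0.        ,  0.        ,  0.        ,  1.        ]])}
{'time': 0.1, 'joint_positions': array([ 1.22842427,  0.33278559, -0.06466907,  1.46085871,  0.02163886,
        1.34990815, -0.08850594]), 'joint_vel': array([-1.50976224e-05,  1.49153694e-05, -3.04847830e-04, -2.09146921e-03,
        4.54798214e-04,  1.14789143e-03, -1.44101251e-03]), 'joint_torque': array([ 8.98135113e-04, -6.24546504e+01,  2.43934774e-02, -3.90718603e+01,
       -6.14159019e-02,  3.65299650e-02,  5.85322255e-05]), 'ee_pos': array([ 0.19632534, -0.59299743,  0.22184719]), 'eef_rot': array([ 9.87245826e-01,  1.59202006e-01, -1.52583431e-04, -6.13263994e-04]), 'ft_force': array([-0.36805245,  0.07672257, -0.97496427]), 'torque': array([0.06513874, 0.07817976, 0.01310231]), 'grip_force': 0.0, 'width': 0.08711833774386764} 0.0187
```

View pics/top0.png

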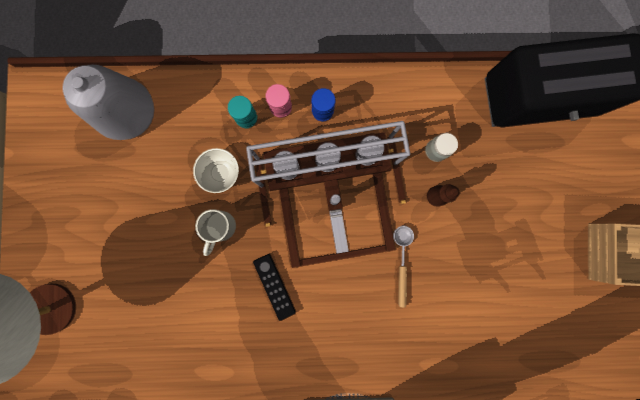

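View pics/scene0.png

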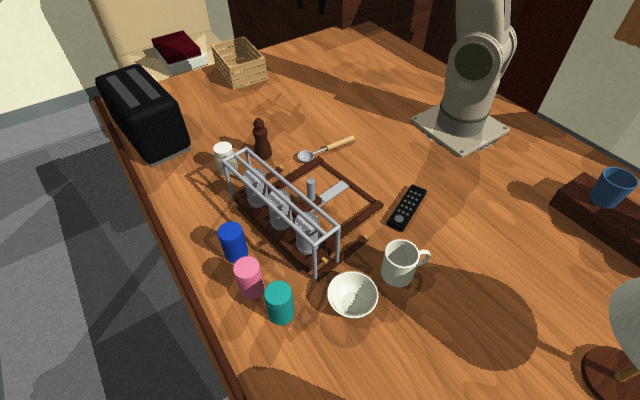

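The top view shows the three steel tins under the rail at about (286,163), (328,156) and (371,150), and the handle top near (335,200). Things that could be taken for the tins are turquoise (242,111), pink (278,100), blue (323,104), and the jar (441,147). I choose the three grey tins under the bars, then check them in a close crop.

Run:
```python
from h import *
c=cams.camera("top"); im=c["pixels"][115:275,235:425]
cv2.imwrite("pics/crop1.png",cv2.resize(im,None,fx=4,fy=3.75 if 0 else 3.7,interpolation=cv2.INTER_CUBIC)[:600,:800])
```

```text
(no output)
```

View pics/crop1.png

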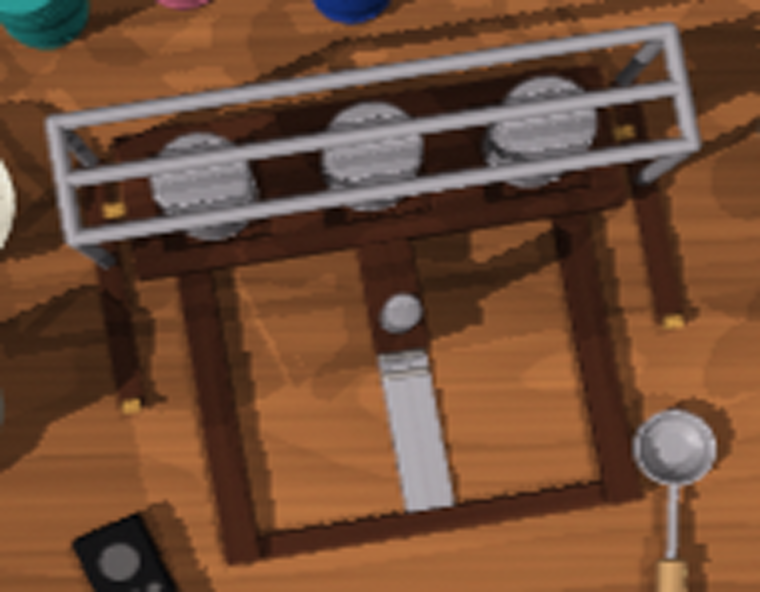

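Run:
```python
from h import *
c=cams.camera("top")
P={}
for n,u,v,z in [("mL",267.75,224.7,.0),("mR",403.25,201.8,.0),("h",335.25,199.3,.104),("t1",285.75,163.5,.117),("t2",328,155.5,.117),("t3",371.25,148.2,.117),
 ("bL",(52+80)/2/4+235,115+(120+242)/2/3.7,.145),("bR",(670+695)/2/4+235,115+(30+145)/2/3.7,.145)]:
    P[n]=pix(c,u,v,z); print(n,P[n].round(4),"depth:",pix(c,u,v).round(4))
y=P["mL"]-P["mR"]; print("marks",np.linalg.norm(y), "yaw",np.degrees(np.arctan2(-y[0],y[1])))
y=P["t1"]-P["t3"]; print("tins",np.linalg.norm(y), "yaw",np.degrees(np.arctan2(-y[0],y[1])))
y=P["bL"]-P["bR"]; print("bars",np.linalg.norm(y), "yaw",np.degrees(np.arctan2(-y[0],y[1])))
y=P["t2"]-P["h"]; print("h-t2",np.linalg.norm(y[:2]), "yaw",np.degrees(np.arctan2(y[1],y[0])))
m=(P["mL"]+P["mR"])/2; y=P["t2"]-m; print("t2-m",np.linalg.norm(y[:2]), "yaw",np.degrees(np.arctan2(y[1],y[0])))
# cross check of handle via scene cam
s=cams.camera("scene")
z=s["z_map"];H,W=z.shape
def cloud(c):
    v,u=np.mgrid[0:H,0:W];f=200/np.tan(np.radians(c["vfov"])/2);d=c["z_map"]
    p=np.stack([(u-c["cx"])/f*d,-(v-c["cy"])/f*d,-d],-1)@c["T"][:3,:3].T+c["T"][:3,3]; return p[d>0]
for nm,k in(("top",c),("scene",s)):
    p=cloud(k); h=P["h"]; q=p[(np.hypot(p[:,0]-h[0],p[:,1]-h[1])<.025)&(p[:,2]>.095)&(p[:,2]<.115)]; print(nm,len(q),q.mean(0),q.min(0),q.max(0))
    for t in("t1","t2","t3"):
        q=p[(np.hypot(p[:,0]-P[t][0],p[:,1]-P[t][1])<.04)&(p[:,2]>.108)&(p[:,2]<.124)]; print(t,len(q),q.mean(0).round(4),((q.min(0)+q.max(0))/2).round(4),np.ptp(q,axis=0).round(3))
```

```text
mL [0.5412 0.1883 0.    ] depth: [0.5412 0.1869 0.0124]
mR [ 0.5917 -0.1554  0.    ] depth: [ 0.591  -0.1524  0.0132]
h [0.5951 0.0227 0.104 ] depth: [0.5951 0.0227 0.1042]
t1 [0.6773 0.1328 0.117 ] depth: [0.6773 0.1329 0.1165]
t2 [0.6937 0.0374 0.117 ] depth: [0.6936 0.0374 0.1177]
t3 [ 0.7086 -0.061   0.117 ] depth: [ 0.7086 -0.061   0.1171]
bL [0.6734 0.2053 0.145 ] depth: [0.6735 0.2054 0.1441]
bR [ 0.7231 -0.1334  0.145 ] depth: [ 0.7232 -0.1335  0.1446]
marks 0.34737298047946424 yaw 8.35600485882022
tins 0.19633024156328446 yaw 9.179206756408746
bars 0.3422687030343317 yaw 8.359137982362801
h-t2 0.09961705932760748 yaw 8.459552725146994
t2-m 0.12889934275486317 yaw 9.333223217694911
top 71 [0.59617271 0.02205793 0.10337035] [0.58670219 0.01168573 0.09650033] [0.60524017 0.0323434  0.10626806]
t1 334 [0.6784 0.1342 0.1166] [0.6821 0.1348 0.1144] [0.049 0.055 0.012]
t2 348 [0.695  0.037  0.1165] [0.6979 0.0372 0.1148] [0.051 0.055 0.013]
t3 341 [ 0.7095 -0.0622  0.1167] [ 0.7124 -0.0632  0.1149] [0.05  0.055 0.014]
scene 56 [0.60073611 0.0245604  0.10209047] [0.59042055 0.01239433 0.09535832] [0.61052105 0.03332969 0.105685  ]
t1 298 [0.6848 0.1383 0.1163] [0.6818 0.1367 0.114 ] [0.053 0.054 0.012]
t2 244 [0.7015 0.0407 0.1163] [0.698  0.0376 0.1141] [0.051 0.056 0.012]
t3 218 [ 0.7154 -0.0583  0.1162] [ 0.7117 -0.0617  0.1143] [0.05  0.056 0.011]
```

Tins, marks and handle agree with the given geometry: rack yaw is about 8.5°, and the handle top is at about (0.597, 0.023). Next I move above the handle, turning −9.8°.

```bash
python3 -m crank '{"steps": [[[0.8,0.8,0],[0,0,-0.2]],[[0.8,0.9,0],[0,0,-0.2]],[[0.8,0.9,0],[0,0,-0.2]],[[0.7,1,0],[0,0,-0.2]],[[0.7,1,0],[0,0,-0.2]],[[0.7,1,0],[0,0,-0.2]],[[0.7,1,0],[0,0,-0.2]],[[0.7,1,0],[0,0,-0.2]],[[0.7,1,0],[0,0,-0.2]],[[0.7,1,0],[0,0,-0.2]]]}' 60 20
python3 -m crank '{"steps": [[[0.6,1,0],[0,0,0]],[[0.6,1,0],[0,0,0]],[[0.6,1,0],[0,0,0]],[[0.6,1,0],[0,0,0]],[[0.6,1,0],[0,0,0]],[[0.6,1,0],[0,0,0]],[[0.6,1,0],[0,0,0]],[[0.6,1,0],[0,0,0]],[[0.6,1,0],[0,0,0]],[[0.6,1,0],[0,0,0]]]}'
python3 -m crank '{"steps": [[[0.5,1,0],[0,0,0]],[[0.5,1,0],[0,0,0]],[[0.5,1,0],[0,0,0]],[[0.5,1,0],[0,0,0]],[[0,0,0],[0,0,0]]]}'
```

```text
time: 1.08
ee_pos: [0.3796, -0.352, 0.2226]
eef_rot: [0.997, 0.072, 0.0, 0.0]
ft_force: [0.6, 0.3, -0.5]
width: 0.0597
grip_force: 0.0
time: 1.92
ee_pos: [0.5295, -0.1021, 0.2227]
eef_rot: [0.997, 0.072, 0.0, 0.0]
ft_force: [-0.7, 0.2, 0.2]
width: 0.06
grip_force: 0.0
time: 2.33
ee_pos: [0.58, 0.0031, 0.2225]
eef_rot: [0.997, 0.076, 0.0, -0.002]
ft_force: [0.0, 1.4, 0.4]
width: 0.06
grip_force: 0.0
```

```bash
python3 -m crank '{"steps": [[[0.68,0.78,0],[0,0,0]],[[0,0,-1],[0,0,0]],[[0,0,-1],[0,0,0]],[[0,0,-1],[0,0,0]],[[0,0,-1],[0,0,0]],[[0,0,-1],[0,0,0]],[[0,0,-0.9],[0,0,0]],[[0,0,-0.3],[0,0,0]],[[0,0,0],[0,0,0]]]}' 60 20
python3 -m crank '{"steps": [[[0,0,0],[0,0,0]],[[0,0,0],[0,0,0]],[[0,0,0],[0,0,0]],[[0,0,0],[0,0,0]],[[0,0,0],[0,0,0]],[[0,0,0],[0,0,0]]]}' 10 40
```

```text
time: 3.08
ee_pos: [0.5946, 0.0159, 0.0657]
eef_rot: [0.997, 0.073, -0.002, -0.0]
ft_force: [-0.3, -0.6, 0.2]
width: 0.0601
grip_force: 0.0
time: 3.58
ee_pos: [0.5961, 0.0187, 0.0683]
eef_rot: [0.997, 0.073, 0.0, -0.002]
ft_force: [-2.2, 14.9, 1.4]
width: 0.0281
grip_force: 7.3
```

```bash
python3 -m crank '{"steps": [[[0,0.1,0],[0,0,0]],[[0,0.06,0],[0,0,0]],[[0,0,0],[0,0,0]],[[0,0,0],[0,0,0]],[[0,0,0],[0,0,0]]]}'
```

```text
time: 4.0
ee_pos: [0.5957, 0.0219, 0.0683]
eef_rot: [0.997, 0.073, -0.0, -0.001]
ft_force: [-4.4, 4.1, 5.7]
width: 0.0213
grip_force: 40.0
```

```bash
python3 -m crank '{"steps": [[[-0.4,-0.06,0],[0,0,0]],[[-0.5,-0.075,0],[0,0,0]],[[-0.5,-0.075,0],[0,0,0]],[[-0.5,-0.075,0],[0,0,0]],[[-0.5,-0.075,0],[0,0,0]],[[-0.5,-0.075,0],[0,0,0]],[[-0.5,-0.075,0],[0,0,0]],[[-0.5,-0.075,0],[0,0,0]],[[-0.5,-0.075,0],[0,0,0]],[[-0.4,-0.06,0],[0,0,0]]]}'
```

```text
time: 4.83
ee_pos: [0.4762, 0.0043, 0.0683]
eef_rot: [0.997, 0.073, 0.001, -0.001]
ft_force: [8.8, 9.3, -7.9]
width: 0.0208
grip_force: 40.0
```

```bash
python3 -m crank '{"steps": [[[-0.2,-0.03,0],[0,0,0]],[[-0.1,-0.015,0],[0,0,0]],[[0,0,0],[0,0,0]],[[0,0,0],[0,0,0]]]}'
```

```text
time: 5.17
ee_pos: [0.4682, 0.0031, 0.0682]
eef_rot: [0.997, 0.073, 0.0, -0.001]
ft_force: [-4.1, 6.7, 5.4]
width: 0.021
grip_force: 40.0
```

```bash
python3 -m crank '{"steps": [[[0,0,0],[0,0,0]],[[0,0,0],[0,0,0]],[[0,0,0],[0,0,0]],[[0,0,0],[0,0,0]],[[0,0,1],[0,0,0]],[[0,0,1],[0,0,0]],[[0,0,1],[0,0,0]],[[0,0,1],[0,0,0]],[[0,0,0],[0,0,0]]]}' 70 20
python3 - <<'E'
from h import *
c=cams.camera("top"); s=cams.camera("scene")
cv2.imwrite("pics/top2.png",cv2.resize(c["pixels"][130:290,230:430],None,fx=4,fy=3.7,interpolation=cv2.INTER_CUBIC))
H,W=400,640
def cloud(c):
    v,u=np.mgrid[0:H,0:W];f=200/np.tan(np.radians(c["vfov"])/2);d=c["z_map"]
    p=np.stack([(u-c["cx"])/f*d,-(v-c["cy"])/f*d,-d],-1)@c["T"][:3,:3].T+c["T"][:3,3]; return p[d>0]
for nm,k in(("top",c),("scene",s)):
    p=cloud(k)
    for t,P in(("t1",(.5525,.117)),("t2",(.5673,.0184)),("t3",(.582,-.0805))):
        q=p[(np.hypot(p[:,0]-P[0],p[:,1]-P[1])<.045)&(p[:,2]>.112)&(p[:,2]<.122)]
        if len(q): print(nm,t,len(q),q.mean(0).round(4),((q.min(0)+q.max(0))/2).round(4),np.ptp(q,axis=0).round(3))
s=monitor.read_state(); print(s["ee_pos"],s["width"],s["ft_force"])
E
```

```text
time: 5.92
ee_pos: [0.471, 0.001, 0.1722]
eef_rot: [0.997, 0.072, 0.003, 0.001]
ft_force: [1.0, 0.8, 0.5]
width: 0.0677
grip_force: 0.0
top t1 489 [0.5524 0.116  0.1167] [0.5524 0.1164 0.1168] [0.054 0.054 0.009]
top t2 486 [0.57   0.0183 0.1168] [0.5704 0.0178 0.1167] [0.054 0.054 0.009]
top t3 480 [ 0.5838 -0.0811  0.117 ] [ 0.5841 -0.0812  0.1169] [0.054 0.055 0.01 ]
scene t1 323 [0.5569 0.1183 0.1165] [0.5553 0.1175 0.1161] [0.055 0.055 0.007]
scene t2 282 [0.5747 0.0209 0.1166] [0.5742 0.0196 0.1163] [0.056 0.056 0.008]
scene t3 245 [ 0.5886 -0.0786  0.1165] [ 0.5884 -0.0796  0.1161] [0.054 0.055 0.008]
[0.46906392 0.00072893 0.16827048] 0.068827475141519 [-0.57661474 -0.15436031 -1.39387864]
```

View pics/top2.png

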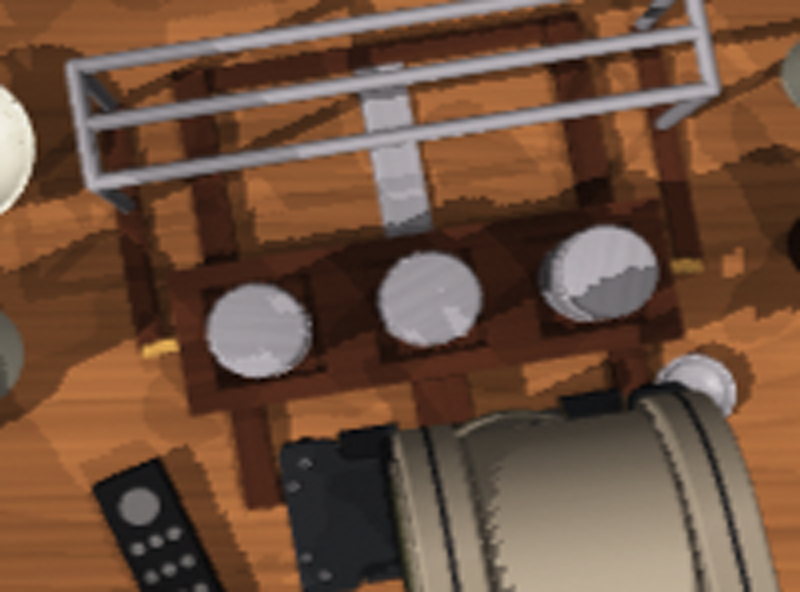

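The caddy now stands level with the brass marks (left mark at crop (160,347), right at (687,266)), and the tins are upright in their wells. I check the detent position numerically.

Run:
```python
from h import *
c=cams.camera("top"); H,W=400,640
v,u=np.mgrid[0:H,0:W];f=200/np.tan(np.radians(c["vfov"])/2);d=c["z_map"]
p=np.stack([(u-c["cx"])/f*d,-(v-c["cy"])/f*d,-d],-1)@c["T"][:3,:3].T+c["T"][:3,3]
a=np.radians(8.5); X=p[...,0]*np.cos(a)+p[...,1]*np.sin(a); Y=-p[...,0]*np.sin(a)+p[...,1]*np.cos(a); Z=p[...,2]
hsv=cv2.cvtColor(c["pixels"],cv2.COLOR_BGR2HSV)
br=(hsv[...,0]>15)&(hsv[...,0]<30)&(hsv[...,1]>100)&(hsv[...,2]>130)&(Z<.03)&(Z>.005)
n,l,st,ce=cv2.connectedComponentsWithStats(br.astype(np.uint8))
for i in range(1,n):
    if st[i,4]>8: m=l==i; print(ce[i].round(1),st[i,4],X[m].mean().round(4),Y[m].mean().round(4),Z[m].mean().round(4), X[m].min().round(4),X[m].max().round(4))
# bars
b=(Z>.138)&(Z<.15)&(X>.6)&(X<.75)&(np.abs(Y+.07)<.12)
h,e=np.histogram(X[b],bins=np.arange(.58,.76,.004)); print([(round(x,3),int(k)) for x,k in zip(e,h) if k])
# slab top strips between wells
for y0 in(.08-.0,-.02,):
  pass
ys=Y[(Z>.029)&(Z<.039)&(X>.48)&(X<.65)&(Y>-.3)&(Y<.2)]; print("Yr",np.percentile(ys,[1,50,99]))
for yc in np.arange(-.23,.1,.03):
    m=(np.abs(Y-yc)<.006)&(Z>.029)&(Z<.039)&(X>.45)&(X<.7)
    if m.sum(): print(round(yc,3),m.sum(),X[m].min().round(4),X[m].max().round(4))
```

```text
[268.9 224. ] 22 0.5641 0.1011 0.0186 0.56 0.5685
[(np.float64(0.656), 112), (np.float64(0.66), 212), (np.float64(0.664), 172), (np.float64(0.692), 166), (np.float64(0.696), 211), (np.float64(0.7), 119), (np.float64(0.724), 6), (np.float64(0.728), 231), (np.float64(0.732), 181), (np.float64(0.736), 71)]
Yr [-0.2184801  -0.06155346  0.09416428]
-0.23 7 0.5625 0.6637
-0.2 90 0.5165 0.612
-0.17 61 0.5167 0.612
-0.14 68 0.5168 0.612
-0.11 192 0.5163 0.6121
-0.08 108 0.4845 0.6121
-0.05 95 0.4878 0.6124
-0.02 193 0.5164 0.6123
0.01 66 0.5165 0.6121
0.04 62 0.5167 0.6122
0.07 169 0.5169 0.612
0.1 10 0.5609 0.6625
```

```bash
python3 -m crank '{"steps": [[[0.5,0.7,0],[0,0,0]],[[0.6,0.8,0],[0,0,0]],[[0.6,0.8,0],[0,0,0]],[[0.6,0.8,0],[0,0,0]],[[0.6,0.8,0],[0,0,0]],[[0.53,0.76,0],[0,0,0]],[[0,0,0],[0,0,0]],[[0,0,0],[0,0,0]]]}' 78 20
```

```text
time: 6.73
ee_pos: [0.5536, 0.1187, 0.1658]
eef_rot: [0.997, 0.074, -0.001, -0.0]
ft_force: [-0.4, -0.2, -0.5]
width: 0.0782
grip_force: 0.0
```

```bash
python3 -m crank '{"steps": [[[0.05,-0.05,-0.7],[0,0,0]],[[0,0,-0.8],[0,0,0]],[[0,0,-0.8],[0,0,0]],[[0,0,-0.8],[0,0,0]],[[0,0,-0.6],[0,0,0]],[[0,0,-0.3],[0,0,0]],[[0,0,0],[0,0,0]],[[0,0,0],[0,0,0]],[[0,0,0],[0,0,0]]]}'
python3 -m crank '{"steps": [[[0,0,0],[0,0,0]],[[0,0,0],[0,0,0]],[[0,0,0],[0,0,0]],[[0,0,0],[0,0,0]],[[0,0,0],[0,0,0]],[[0,0,0],[0,0,0]]]}' 40 25
```

```text
time: 7.48
ee_pos: [0.556, 0.1161, 0.0685]
eef_rot: [0.997, 0.072, 0.001, 0.0]
ft_force: [-0.1, -0.8, -0.3]
width: 0.0779
grip_force: 0.0
time: 7.98
ee_pos: [0.5557, 0.1164, 0.0678]
eef_rot: [0.997, 0.073, 0.0, 0.0]
ft_force: [-0.5, 0.2, 1.9]
width: 0.0556
grip_force: 25.0
```

```bash
cat > w.py <<'E'
from h import *
F=[];J=[]
for i in range(12):
    cams.camera("top"); s=monitor.read_state(); F.append(s["ft_force"]); J.append(s["joint_torque"])
print("t",s["time"],"F",np.mean(F,0).round(2),"sd",np.std(F,0).round(2),"J",np.mean(J,0).round(2)[[1,3,5]],"ee",s["ee_pos"].round(4),"w",s["width"],s["grip_force"])
E
python3 -m crank '{"steps": [[[0,0,0.4],[0,0,0]],[[0,0,0.6],[0,0,0]],[[0,0,0.6],[0,0,0]],[[0,0,0.4],[0,0,0]],[[0,0,0],[0,0,0]],[[0,0,0],[0,0,0]],[[0,0,0],[0,0,0]],[[0,0,0],[0,0,0]]]}'; python3 w.py
```

```text
time: 8.65
ee_pos: [0.5549, 0.1161, 0.1166]
eef_rot: [0.997, 0.073, -0.001, 0.0]
ft_force: [0.3, -0.3, -2.7]
width: 0.0555
grip_force: 25.0
t 9.25 F [ 0.13 -0.11 -2.43] sd [0.3  0.61 0.45] J [-55.57 -36.53  -0.07] ee [0.5555 0.1163 0.1176] w 0.05534387302619004 24.995281215187788
```

```bash
python3 -m crank '{"steps": [[[0,0,-0.5],[0,0,0]],[[0,0,-0.5],[0,0,0]],[[0,0,-0.5],[0,0,0]],[[0,0,-0.3],[0,0,0]],[[0,0,-0.2],[0,0,0]],[[0,0,0],[0,0,0]],[[0,0,0],[0,0,0]]]}'
python3 -m crank '{"steps": [[[0,0,0],[0,0,0]],[[0,0,0],[0,0,0]],[[0,0,0],[0,0,0]],[[0,0,0],[0,0,0]],[[0,0,0],[0,0,0]]]}' 78 25
```

```text
time: 9.83
ee_pos: [0.5554, 0.1164, 0.067]
eef_rot: [0.997, 0.073, -0.0, -0.0]
ft_force: [-0.5, 0.6, -3.1]
width: 0.0557
grip_force: 25.0
time: 10.25
ee_pos: [0.5556, 0.1163, 0.0677]
eef_rot: [0.997, 0.073, 0.0, 0.0]
ft_force: [-0.1, -0.3, -0.2]
width: 0.0761
grip_force: 0.0
```

```bash
python3 -m crank '{"steps": [[[0,0,0.8],[0,0,0]],[[0,0,1],[0,0,0]],[[0,0,1],[0,0,0]],[[0,0,1],[0,0,0]],[[0,0,0.2],[0,0,0]],[[0.16,-0.98,0],[0,0,0]],[[0.16,-0.98,0],[0,0,0]],[[0.16,-0.98,0],[0,0,0]],[[0.16,-0.98,0],[0,0,0]],[[0,0,0],[0,0,0]]]}'; python3 w.py | cut -c1-80; python3 -c "
from h import *; s=monitor.read_state(); print(s['ee_pos'])
c=cams.camera('scene'); cv2.imwrite('pics/s3.png',cv2.resize(c['pixels'][120:300,180:420],None,fx=3,fy=3,interpolation=cv2.INTER_CUBIC))"
```

```text
time: 11.08
ee_pos: [0.5721, 0.0119, 0.167]
eef_rot: [0.998, 0.069, -0.0, 0.001]
ft_force: [0.3, -0.3, 0.1]
width: 0.0779
grip_force: 0.0
t 11.6833 F [0.23 0.03 0.08] sd [0.41 0.6  0.72] J [-53.47 -37.27  -0.07] ee [0.
[0.5714646  0.01862873 0.1675715 ]
```

View pics/s3.png

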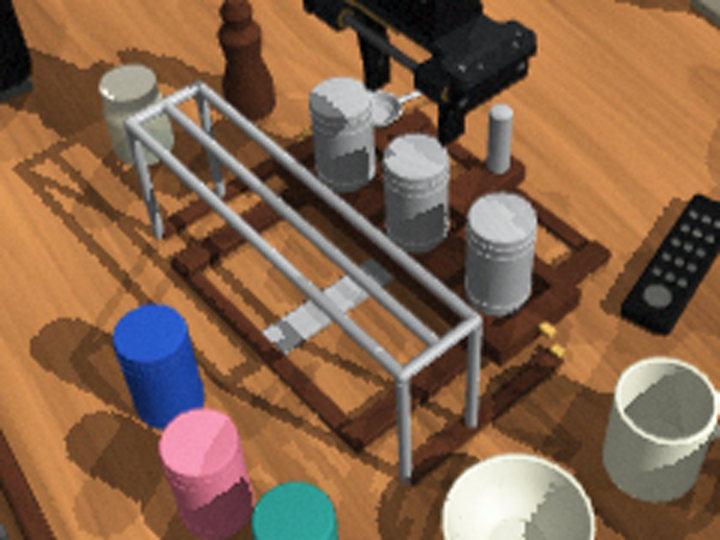

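Tin 1 (crop (500,255)) stands upright in its well, and the caddy's brass tab lines up with the counter mark. On to tin 2.

```bash
python3 -m crank '{"steps": [[[0,0,-0.7],[0,0,0]],[[0,0,-0.8],[0,0,0]],[[0,0,-0.8],[0,0,0]],[[0,0,-0.8],[0,0,0]],[[0,0,-0.6],[0,0,0]],[[0,0,-0.3],[0,0,0]],[[0,0,0],[0,0,0]],[[0,0,0],[0,0,0]]]}'
python3 -m crank '{"steps": [[[0,0,0],[0,0,0]],[[0,0,0],[0,0,0]],[[0,0,0],[0,0,0]],[[0,0,0],[0,0,0]],[[0,0,0],[0,0,0]],[[0,0,0],[0,0,0]]]}' 40 25
python3 -m crank '{"steps": [[[0,0,0.4],[0,0,0]],[[0,0,0.6],[0,0,0]],[[0,0,0.6],[0,0,0]],[[0,0,0.4],[0,0,0]],[[0,0,0],[0,0,0]],[[0,0,0],[0,0,0]],[[0,0,0],[0,0,0]],[[0,0,0],[0,0,0]]]}'; python3 w.py
```

```text
time: 12.4
ee_pos: [0.5717, 0.0184, 0.068]
eef_rot: [0.997, 0.073, 0.0, -0.0]
ft_force: [0.9, -0.2, 0.3]
width: 0.0783
grip_force: 0.0
time: 12.9
ee_pos: [0.5718, 0.0184, 0.068]
eef_rot: [0.997, 0.073, 0.0, 0.0]
ft_force: [0.4, 0.1, 2.7]
width: 0.0552
grip_force: 25.0
time: 13.57
ee_pos: [0.5709, 0.0182, 0.1166]
eef_rot: [0.997, 0.073, -0.001, 0.0]
ft_force: [-0.2, 0.9, -1.1]
width: 0.055
grip_force: 25.0
t 14.1667 F [ 0.11 -0.15 -1.37] sd [0.61 0.51 0.25] J [-56.12 -36.21  -0.07] ee [0.5715 0.0183 0.1176] w 0.055492883463095936 24.995970832514136
```

```bash
python3 -m crank '{"steps": [[[0,0,-0.5],[0,0,0]],[[0,0,-0.5],[0,0,0]],[[0,0,-0.5],[0,0,0]],[[0,0,-0.3],[0,0,0]],[[0,0,-0.2],[0,0,0]],[[0,0,0],[0,0,0]],[[0,0,0],[0,0,0]]]}'
python3 -m crank '{"steps": [[[0,0,0],[0,0,0]],[[0,0,0],[0,0,0]],[[0,0,0],[0,0,0]],[[0,0,0],[0,0,0]],[[0,0,0],[0,0,0]]]}' 78 25
python3 -m crank '{"steps": [[[0,0,0.8],[0,0,0]],[[0,0,1],[0,0,0]],[[0,0,1],[0,0,0]],[[0,0,1],[0,0,0]],[[0,0,0.2],[0,0,0]],[[0.15,-0.99,0],[0,0,0]],[[0.15,-0.99,0],[0,0,0]],[[0.15,-0.99,0],[0,0,0]],[[0.15,-0.99,0],[0,0,0]],[[0,0,0],[0,0,0]]]}'; python3 w.py
```

```text
time: 14.75
ee_pos: [0.5715, 0.0187, 0.0672]
eef_rot: [0.997, 0.073, -0.0, -0.0]
ft_force: [-0.3, 1.3, 0.0]
width: 0.0553
grip_force: 25.0
time: 15.17
ee_pos: [0.5715, 0.0182, 0.0676]
eef_rot: [0.997, 0.073, 0.0, 0.0]
ft_force: [0.3, -0.1, 0.1]
width: 0.0761
grip_force: 0.0
time: 16.0
ee_pos: [0.5865, -0.0873, 0.1668]
eef_rot: [0.998, 0.069, -0.0, 0.001]
ft_force: [-0.4, 0.0, 0.6]
width: 0.078
grip_force: 0.0
t 16.6 F [-0.19  0.31  0.11] sd [0.41 0.27 0.51] J [-57.04 -37.44  -0.07] ee [ 0.5865 -0.0804  0.1676] w 0.078277726819066 0.0
```

```bash
python3 -m crank '{"steps": [[[0,0,-0.7],[0,0,0]],[[0,0,-0.8],[0,0,0]],[[0,0,-0.8],[0,0,0]],[[0,0,-0.8],[0,0,0]],[[0,0,-0.6],[0,0,0]],[[0,0,-0.3],[0,0,0]],[[0,0,0],[0,0,0]],[[0,0,0],[0,0,0]]]}'
python3 -m crank '{"steps": [[[0,0,0],[0,0,0]],[[0,0,0],[0,0,0]],[[0,0,0],[0,0,0]],[[0,0,0],[0,0,0]],[[0,0,0],[0,0,0]],[[0,0,0],[0,0,0]]]}' 40 25
python3 -m crank '{"steps": [[[0,0,0.4],[0,0,0]],[[0,0,0.6],[0,0,0]],[[0,0,0.6],[0,0,0]],[[0,0,0.4],[0,0,0]],[[0,0,0],[0,0,0]],[[0,0,0],[0,0,0]],[[0,0,0],[0,0,0]],[[0,0,0],[0,0,0]]]}'; python3 w.py
```

```text
time: 17.27
ee_pos: [0.5867, -0.0806, 0.068]
eef_rot: [0.997, 0.073, 0.0, -0.0]
ft_force: [-0.1, 1.2, 1.0]
width: 0.0781
grip_force: 0.0
time: 17.77
ee_pos: [0.5868, -0.0809, 0.0681]
eef_rot: [0.997, 0.072, 0.0, 0.0]
ft_force: [-0.1, -1.1, 4.2]
width: 0.0558
grip_force: 25.4
time: 18.43
ee_pos: [0.5858, -0.0807, 0.1164]
eef_rot: [0.997, 0.073, -0.001, -0.0]
ft_force: [-0.0, -0.4, -5.0]
width: 0.0561
grip_force: 25.3
t 19.0333 F [-0.03 -0.06 -4.95] sd [0.37 0.49 0.48] J [-6.163e+01 -3.796e+01 -6.000e-02] ee [ 0.5865 -0.0807  0.1176] w 0.05606400392937598 25.316827274509706
```

Mean vertical forces while lifted: tin 1 about 2.4 N, tin 2 about 1.4 N, tin 3 about 5.0 N. Tin 3 is clearly the heaviest. I stand it back in its well as the task asks, then re-grip and raise it.

```bash
python3 -m crank '{"steps": [[[0,0,-0.5],[0,0,0]],[[0,0,-0.5],[0,0,0]],[[0,0,-0.5],[0,0,0]],[[0,0,-0.3],[0,0,0]],[[0,0,-0.2],[0,0,0]],[[0,0,0],[0,0,0]],[[0,0,0],[0,0,0]]]}'
python3 -m crank '{"steps": [[[0,0,0],[0,0,0]],[[0,0,0],[0,0,0]],[[0,0,0],[0,0,0]],[[0,0,0],[0,0,0]],[[0,0,0],[0,0,0]]]}' 78 25
python3 -m crank '{"steps": [[[0,0,0],[0,0,0]],[[0,0,0],[0,0,0]],[[0,0,0],[0,0,0]],[[0,0,0],[0,0,0]],[[0,0,0],[0,0,0]],[[0,0,0],[0,0,0]]]}' 40 30
python3 -m crank '{"steps": [[[0,0,0.4],[0,0,0]],[[0,0,0.8],[0,0,0]],[[0,0,0.9],[0,0,0]],[[0,0,0.9],[0,0,0]],[[0,0,0.9],[0,0,0]],[[0,0,0.9],[0,0,0]],[[0,0,0.9],[0,0,0]],[[0,0,0.8],[0,0,0]],[[0,0,0.5],[0,0,0]],[[0,0,0.2],[0,0,0]]]}'
python3 -m crank '{"steps": [[[0,0,0],[0,0,0]],[[0,0,0],[0,0,0]],[[0,0,0],[0,0,0]],[[0,0,0],[0,0,0]],[[0,0,0],[0,0,0]],[[0,0,0],[0,0,0]]]}'
python3 w.py
python3 - <<'E'
from h import *
c=cams.camera('scene'); cv2.imwrite('pics/s4.png',cv2.resize(c['pixels'][60:300,180:420],None,fx=2.5,fy=2.5,interpolation=cv2.INTER_CUBIC))
E
```

```text
time: 19.62
ee_pos: [0.5864, -0.0805, 0.0674]
eef_rot: [0.997, 0.073, -0.0, -0.0]
ft_force: [-2.6, 1.8, 0.2]
width: 0.0563
grip_force: 25.0
time: 20.03
ee_pos: [0.5867, -0.0808, 0.0677]
eef_rot: [0.997, 0.073, 0.0, 0.0]
ft_force: [0.3, -0.0, 0.4]
width: 0.0762
grip_force: 0.0
time: 20.53
ee_pos: [0.5865, -0.0806, 0.0676]
eef_rot: [0.997, 0.073, 0.0, 0.0]
ft_force: [-0.3, 0.0, 0.8]
width: 0.0558
grip_force: 30.0
time: 21.37
ee_pos: [0.587, -0.0806, 0.2497]
eef_rot: [0.997, 0.073, 0.001, 0.0]
ft_force: [0.3, 0.8, -5.1]
width: 0.0561
grip_force: 30.0
time: 21.87
ee_pos: [0.5863, -0.0807, 0.247]
eef_rot: [0.997, 0.073, -0.0, -0.0]
ft_force: [0.1, 0.3, -5.2]
width: 0.056
grip_force: 30.0
t 22.4667 F [-0.12  0.1  -5.05] sd [0.3  0.6  0.47] J [-5.825e+01 -4.137e+01 -5.000e-02] ee [ 0.5865 -0.0807  0.2476] w 0.056415911626699976 29.999696144659538
```

View pics/s4.png

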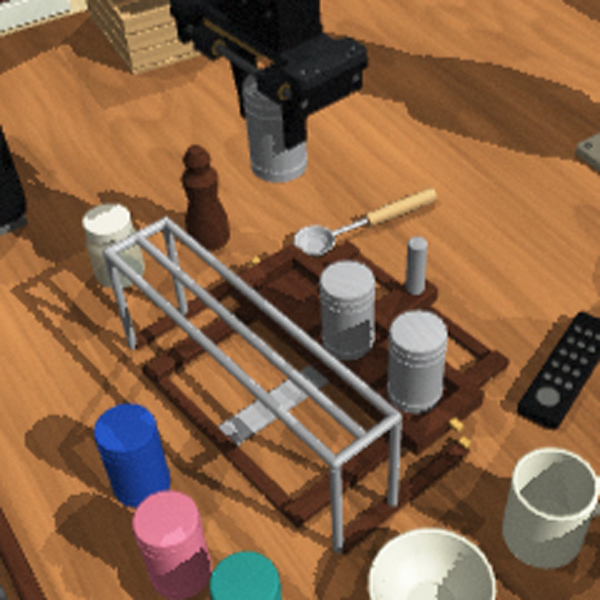

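Tin 3 hangs upright in the gripper at crop (277,140). Tins 1 and 2 stand upright in their wells at (417,362) and (347,310), and the caddy is still at the marks. Handing in.

```bash
python3 -c "
from h import *; print(ticket.close_job())"
```

```text
the job is handed in; nothing more can be done
None
```

I handed the job in with the caddy drawn out to its brass marks and the right tin (tin 3, heaviest at about 5.0 N against 2.4 N and 1.4 N) held still and upright, base about 20 cm up; the other two are back in their wells, and no verdict came back.

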